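# Pin back the belt tensioner of a pottery wheel's drive unit

## Robot

A 6-joint arm with a two-finger parallel gripper is mounted at the origin on the work surface. World frame = base frame: x ahead of the robot, y to its left, z up, the work surface at z = 0. Lengths are in mm, angles in rad, forces in N, time in s.
With the tool pointing down it reaches from about 275 to 1000 mm from the base axis. Payload 8.4 kg.
Tool frame: the origin (TCP) lies on the centre line of the jaws, within the pads' length; the fingertips stand r.tip_reach ahead of it and the grasp point (between the pads) lies 11 mm behind it (r.tip_reach is the distance from the TCP to the fingertips, in mm); z points along the fingers, y is the line along which they close (so a half turn about z gives the same grasp; the last joint's range is limited). The gripper opens to 85 mm and grips with 20 to 120 N. Pads are 22 mm wide; open, the fingers measure 114 mm over their backs; the gripper's body (76 mm by 85 mm) begins 54 mm behind the grasp point. The pads swing forward as they close: fully open they stand 13 mm farther back than shut.
Start: joints at [1.191, 0.353, 1.633, -0, 1.155, -0.002], TCP at [230.547, 580.927, 239.281] pointing down, gripper open.
Joint ranges: [-2.63, 2.63], [-0.92, 2.1], [0.06, 2.66], [-1.3, 4.44], [0, 2.69], [-3.02, 3.02]. Speed limits (rad/s): [2.22, 2.22, 2.79, 3.14, 3.14, 3.14].

## Interface

Orientations are given as [roll, pitch, yaw] about the fixed x, y, z axes, in that order (R = Rz(yaw) Ry(pitch) Rx(roll)).
In Python, from rig import r gives the robot as it stands.
- The arm moves only by the tool carry_out, never from a script. Its argument "targets" is a list of rows, each an object with "dp": the shift along the tool's x, y, z in mm, a list of three; "yaw": the turn about the tool's z in degrees. A call has 1 to 12 rows; each row is the pose to reach, as a shift and turn from the pose commanded when the call began, along the tool's axes at that moment; what a row does not reach only later rows make up. A row lasts 1/8 s, in which the tool goes at most 62.5 mm and 10.7 degrees, less where a joint would pass 70% of its speed; a pose out of reach is approached as far as the arm can. A call with a gripper value outside its range is refused whole. "fingers" is the opening, from -1 (shut) to 1 (fully open), so that 0 is half open, set as the call begins (left out, the last holds). The fingers move at their own pace and stop on an object; "grip_force" is the grip in N (left out, the last holds). Time passes only in rows, so rows that repeat a pose let the fingers close. It gives the time, the measured TCP pose, the force, the opening and the grip force at its end, in the units of the state.
- r.sense(): the state, without advancing time (a new reading comes with each control period).
- r.grab_frame(name): name is "scene" or "top"; returns the picture (384x512x3 uint8, red, green, blue); there is no depth.
- r.get_calibration(name): a dict with "fx", "fy", "cx", "cy" (pixels), "dist_coeffs" ([k1, k2, p1, p2, k3] as OpenCV has them; the pictures are not rectified), "rvec" (rotation vector, rad) and "tvec" (3), from world to camera coordinates, as OpenCV has them. Camera axes: x right, y down, z forward; pixel columns grow to the right and rows downward; lengths in mm; the calibration is good to about 2 mm. A picture is of the moment at which its call begins. get_calibration takes no time and is no camera call.
- r.sign_off(): hands the job in; it is judged then, once.
The state is a dict: "clock": time; "qpos": joint angles; "qvel": joint speeds; "joint_efforts": joint torques, N m; "eef_pos": TCP position; "tcp_rot": TCP orientation; "contact_force": force on the tool from outside, world axes, zero at the start; "wrist_torque": the same for the moment, N m; "opening": opening from 0.0 (shut) to 1.0 (fully open); "grasp_force": force on a finger pad.
Only numpy, scipy, OpenCV 4.12 (cv2) and the standard library are available. Lean on these libraries where they do the work, as an engineer would, in place of code of your own. Each camera call takes 0.05 s, during which the arm holds its last target. There are 200 camera calls.

## Task

The belt is off this pottery wheel's drive unit and the sprung tensioner must be pinned back for the new one. Take the red-handled lock pin out of the wooden tool block, put its tip through the eye of the tensioner arm, swing the arm back against its spring with it until the pointer stands at the red mark on the scale, then feel for the index hole there and push the pin fully home, gently and without forcing it, so that it holds the arm, and let go. Never let the arm fly back or run past the end of its scale, and leave the pots, the tools and the parts tray where they are.

Things in the scene. Friction and masses are not known exactly. Their poses are not given: they have to be found in the camera images.
- drive: drive unit of a tabletop pottery wheel, belt off, fixed: grey base plate 280 x 400 x 8 mm on four feet, plate top 75 mm above the table, with a 150 mm driven pulley, a 44 mm motor pulley, the sprung tensioner, a grey index plate with three holes under the arm's eye and a white scale beyond the arm's end. Origin on the table under the plate's centre; z up
- pivot (a point): point on the tensioner's pivot axis (vertical), 126 mm above the table, level with the top of the arm's eye. Axes as those of the drive: the arm at rest points from here 62 degrees anticlockwise (seen from above) from the drive's x axis
- tensioner: the sprung tensioner arm with its black idler roller. Origin on the pivot axis at the underside of the boss; x axis from pivot to eye, turning with the arm. At rest it lies against its stop; it is swung back anticlockwise seen from above. Its torsion spring pulls it back: 0.41 N m at rest, rising by 0.9 N m per rad (3.1 N at the eye at rest, 7.9 N at 40 degrees). Far stop at 55 degrees
- eye (a point): centre of the top mouth of the arm's eye, an upright through hole 11.5 mm wide with a 2.5 mm chamfer, in a 28 x 28 x 12 mm steel boss 130 mm from the pivot; moves with the arm, x axis away from the pivot. The boss's underside rides 3 mm above the index plate. The 22 mm wide arm runs from here to the pivot; nothing within 80 mm stands above the boss's top (126 mm above the table)
- red_mark: red dot, 9 mm, on the fixed white scale, 179 mm from the pivot, at 20, 30 or 40 degrees of arm deflection (which one changes). Origin in its centre, 111 mm above the table. The scale has black lines every 5 degrees from 0 to 50, read with the red pointer at the arm's end, which points along the line from pivot through eye
- yellow_mark: yellow dot at another of the three places on the scale; not the one to use. The three index holes are 10 degrees apart, one to each dot, 130 mm from the pivot as the eye is, 11.5 mm wide, sharp-edged and 20 mm deep in the index plate's top face, which is 111 mm above the table
- blue_mark: blue dot at the third place on the scale; not the one to use. The index plate is clamped in slots round the pivot and not set exactly to the scale: its three holes lie together up to 3 degrees (7 mm at the eye) to either side of the lines from the pivot to their dots, so the hole must be found by feel
- pin_grip (a point): middle of the part of the lock pin's grip to be held: red plastic block grip 16 x 26 x 45 mm (its own x, y, z; the 16 mm is the pinch width), this point on the axis 58 mm above the pin's tip and 27 mm above the grip's underside. The pin stands upright in the tool block at the start with the grip's underside on the block's top (tip 14 mm above the table); 60 g
- pin_tip (a point): foot of the lock pin, on its axis: a round steel shank 10 mm thick and 31 mm long below the grip, square-ended. Fully home, the grip's underside rests on the arm's boss and this point lies 16 mm below the index plate's top face, 95 mm above the table
- tool_block: wooden tool block 70 x 160 x 45 mm, fixed, with the lock pin in a 13 mm wide, 36 mm deep hole 48 mm from its centre along its +y; two short modelling tools stand 45 mm above its top at its other end. Origin under its centre
- bowl: grey unfired bowl, 110 mm wide, 70 mm high, standing on the table; leave alone
- bolt_tray: small blue parts tray 45 x 60 x 18 mm lying on the drive's base plate at its far side, beside the pulleys; leave alone
- bat: round terracotta disc 128 mm wide, 16 mm thick, on the table; leave alone
- wood_rib: flat wooden rib 75 x 40 x 8 mm lying on the terracotta disc; leave alone
- brush: brush lying on the table; leave alone
- wrench: wrench lying on the table; leave alone
- spatula: black spatula lying on the table; leave alone

How it is judged:
By the outcome, as a careful person would: the job done as asked, in the order asked, and still so for the second after the job is handed in, with the robot touching nothing.
It also fails if it takes over 64 s, if anything falls off the work surface, if the arm or the gripper's body presses on something with over 40 N, if the wrist force passes 120 N, or if a joint passes its speed limit or range.

## Working session

There is one attempt and no reset: what is moved stays moved. The work goes in short steps, Python scripts to look and compute and a tool call to move; the robot and the scene stay as the last step left them, time stands still between calls to the robot, and variables do not carry over. Pictures are saved under pics/ and viewed, at most 10 in all, crops included, and the job is handed in when it is done.

Besides the shell and the picture viewer there is one more tool, called after "Request:" as name(argument=value, ...) on one line, values as JSON. carry_out: Moves the arm, as the interface text tells. Its arguments: {"type":"object","properties":{"targets":{"type":"array","items":{"type":"object","properties":{"dp":{"type":"array","items":{"type":"number"}},"yaw":{"type":"number"}}}},"fingers":{"type":"number"},"grip_force":{"type":"number"}},"required":["targets"]}

```bash
mkdir -p pics; ls; python3 - <<'E'
from rig import r
import cv2
s=r.sense();print(s, r.tip_reach)
for n in("scene","top"):
    cv2.imwrite(f"pics/{n}0.png",cv2.cvtColor(r.grab_frame(n),cv2.COLOR_RGB2BGR));print(r.get_calibration(n))
E
```

```text
pics
{'clock': 0.0, 'qpos': array([ 1.19061993e+00,  3.53657902e-01,  1.63412647e+00, -7.93844442e-06,
        1.15518377e+00, -2.40030736e-03]), 'qvel': array([-0.0014565 , -0.00099285, -0.00075855, -0.00059005, -0.00018559,
        0.00073638]), 'joint_efforts': array([-1.61737629e-03, -6.05244255e+01, -3.42066872e+01, -2.41900416e-04,
        9.39807971e-03,  5.01442616e-05]), 'eef_pos': array([230.3672691 , 580.50541316, 238.5588552 ]), 'tcp_rot': array([-3.14021715e+00,  3.95660992e-06,  2.76381978e+00]), 'contact_force': array([0.20440742, 0.63423176, 0.0380334 ]), 'wrist_torque': array([-0.00898198, -0.01897103,  0.00892735]), 'grasp_force': 0.0, 'opening': 1.001683350959962} 8.0
{'fx': 349.4499403041292, 'fy': 349.4499403041292, 'cx': 254.55206697109472, 'cy': 191.1338940743411, 'dist_coeffs': array([-0.06150874,  0.        ,  0.        ,  0.        ,  0.        ]), 'rvec': array([ 0.68622802,  2.73589035, -0.97776613]), 'tvec': array([ 531.12195798, -124.70444076, 1324.14371109])}
{'fx': 418.8998930589457, 'fy': 418.8998930589457, 'cx': 255.95095054603024, 'cy': 196.14086082726072, 'dist_coeffs': array([-0.01347295,  0.        ,  0.        ,  0.        ,  0.        ]), 'rvec': array([ 2.10093517, -2.14598654,  0.2171716 ]), 'tvec': array([ -22.36790272,  599.20071992, 1286.53146335])}
```

View pics/scene0.png

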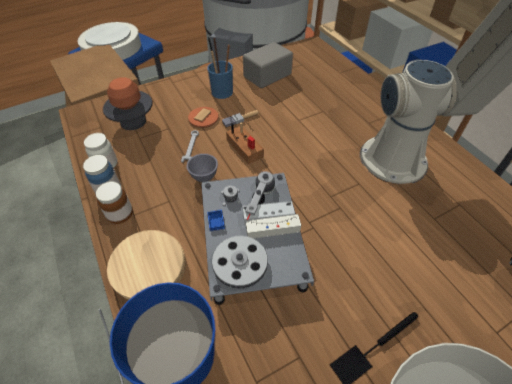

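View pics/top0.png

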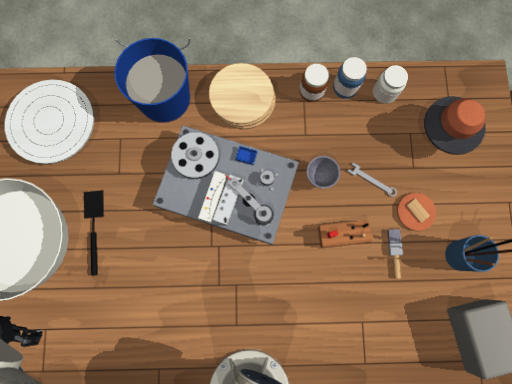

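The top view shows the drive around (228,183), with its scale near (218,197) and pivot near (263,214). The tool block is at (345,234) with the red grip near (333,234). I'll zoom in on both views.

```bash
python3 - <<'E'
import cv2
a=cv2.imread("pics/top0.png")[165:251,190:385];cv2.imwrite("pics/c1.png",cv2.resize(a,None,fx=4,fy=4,interpolation=cv2.INTER_CUBIC))
a=cv2.imread("pics/scene0.png")[110:240,195:310];cv2.imwrite("pics/c2.png",cv2.resize(a,None,fx=4.5,fy=4.5,interpolation=cv2.INTER_CUBIC))
E
```

```text
(no output)
```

View pics/c1.png

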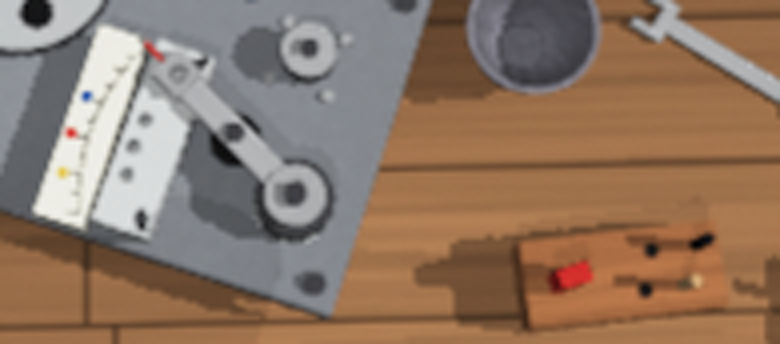

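View pics/c2.png

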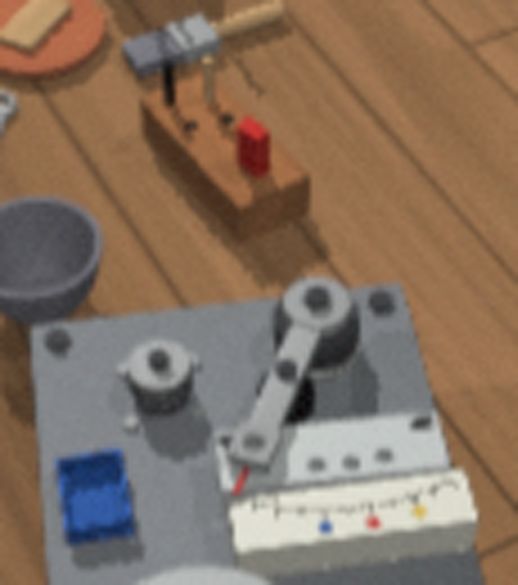

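The zoomed top crop shows dots, from the arm outward, of blue (87,96), red (70,132) and yellow (63,172). So red is the 30° mark. The eye is at (178,73), the pivot at (295,195), the holes at (145,120), (133,146) and (126,174), and the grip at (572,276). The scene crop agrees: blue (325,526), red (373,522), yellow (419,511), eye (253,443), holes (316,464), (351,461) and (384,456).

```bash
cat > h.py <<'E'
import numpy as np, cv2
from rig import r
def cal(n):
    c=r.get_calibration(n);K=np.array([[c['fx'],0,c['cx']],[0,c['fy'],c['cy']],[0,0,1]]);return K,c['dist_coeffs'],cv2.Rodrigues(c['rvec'])[0],np.array(c['tvec'])
def ray(n,p):
    K,d,R,t=cal(n);u=cv2.undistortPoints(np.array([[p]],float),K,d)[0,0];return -R.T@t,R.T@np.array([*u,1])
def onz(n,p,z):
    o,v=ray(n,p);return (o+v*(z-o[2])/v[2])[:2]
def proj(n,P):
    K,d,R,t=cal(n);return cv2.projectPoints(np.array([P],float),R,t,K,d)[0][0,0]
def cen(n,img,p,col,rad=5):
    f=img.astype(int);R,G,B=f[...,0],f[...,1],f[...,2]
    w={'r':R-np.maximum(G,B),'b':B-R,'y':np.minimum(R,G)-B}[col].astype(float)
    w=np.where(w>40,w,0);yy,xx=np.mgrid[:384,:512];w=w*(np.hypot(xx-p[0],yy-p[1])<rad)
    return np.array([(w*xx).sum(),(w*yy).sum()])/w.sum()
E
python3 - <<'E'
from h import *
im={n:cv2.cvtColor(cv2.imread(f"pics/{n}0.png"),cv2.COLOR_BGR2RGB) for n in("top","scene")}
T=lambda x,y:np.array([190+x/4-.4,165+y/4-.4]); S=lambda x,y:np.array([195+x/4.5-.4,110+y/4.5-.4])
pts={'top':dict(b=T(87,96),r=T(70,132),y=T(63,172),e=T(178,73),h=[T(145,120),T(133,146),T(126,174)],p=T(295,195),g=T(572,276)),
'scene':dict(b=S(325,526),r=S(373,522),y=S(419,511),e=S(253,443),h=[S(316,464),S(351,461),S(384,456)],p=S(318,298),g=S(253,146))}
W={}
for n in pts:
    q=pts[n];P=[]
    for c in 'bry': P.append(onz(n,cen(n,im[n],q[c],c,4),111))
    P.append(onz(n,q['e'],126)); P=np.array(P)
    a=np.radians([20,30,40,0]);M=np.array([179,179,179,130])[:,None]*np.c_[np.cos(a),np.sin(a)]
    pc,mc=P.mean(0),M.mean(0);H=(M-mc).T@(P-pc);th=np.arctan2(H[0,1]-H[1,0],H[0,0]+H[1,1])
    R=np.array([[np.cos(th),-np.sin(th)],[np.sin(th),np.cos(th)]]);t=pc-R@mc
    print(n,'pts',P.round(1).tolist(),'pivot',t.round(1),'rest deg',np.degrees(th).round(2),'res',(P-(M@R.T+t)).round(1).tolist())
    for h in q['h']:
        x=onz(n,h,111);d=x-t;print(' hole',x.round(1),np.hypot(*d).round(1),(np.degrees(np.arctan2(d[1],d[0])-th)).round(1))
    f=im[n].astype(int);m=((f[...,0]-np.maximum(f[...,1],f[...,2]))>70).astype(np.uint8)
    yy,xx=np.mgrid[:384,:512];m*=(np.hypot(xx-q['g'][0],yy-q['g'][1])<12)
    ys,xs=np.nonzero(m);c=np.array([xs.mean(),ys.mean()]);print(' grip px',c,len(xs),'minrect',cv2.minAreaRect(np.c_[xs,ys].astype(np.float32)));W[n]=ray(n,c)
    print(' grip on z=90',onz(n,c,90))
(o1,d1),(o2,d2)=W['top'],W['scene']
k=np.linalg.lstsq(np.c_[d1,-d2],o2-o1,rcond=None)[0];a,b=o1+k[0]*d1,o2+k[1]*d2
print('tri grip',a,b)
print('cam', W['top'][0],W['scene'][0])
# block corners top face z=45 (top view)
for p in [(518,240),(715,222),(725,305),(527,329)]: print('blk',onz('top',T(*p),45))
E
```

```text
top pts [[615.1, 103.2], [586.1, 115.4], [555.5, 122.2], [628.2, 31.8]] pivot [531.9 -55.3] rest deg 42.33 res [[0.1, 0.1], [-0.1, 0.2], [-0.3, 0.2], [0.2, -0.4]]
 hole [595.   58.3] 130.0 18.6
 hole [574.8  67.6] 130.3 28.4
 hole [553.1  73.1] 130.2 38.3
 grip px [333.14516129 233.51612903] 62 minrect ((332.8500061035156, 233.5499725341797), (6.008327484130859, 10.119288444519043), 71.56504821777344)
 grip on z=90 [ 469.98823572 -270.31479715]
scene pts [[615.7, 102.8], [587.2, 114.9], [556.5, 121.3], [630.3, 32.5]] pivot [535.4 -56.6] rest deg 43.23 res [[-0.3, -0.4], [0.1, 0.2], [-0.0, 0.2], [0.2, 0.1]]
 hole [596.9  57.3] 129.5 18.4
 hole [575.5  66.1] 129.1 28.7
 hole [554.4  72.9] 130.9 38.4
 grip px [250.94915254 141.3220339 ] 59 minrect ((251.0, 142.0), (12.0, 6.0), 90.0)
 grip on z=90 [ 479.62296823 -255.61726185]
tri grip [ 471.78929986 -273.76239831   72.28893455] [ 470.81399053 -273.01640161   72.04453967]
cam [ 338.99029579  -19.55823662 1378.19014899] [901.78446141 578.21920251 950.49757414]
blk [ 504.14288963 -235.59754204]
blk [ 515.29926092 -395.07509799]
blk [ 448.55526522 -398.18439911]
blk [ 433.02054258 -239.14645581]
```

```bash
python3 - <<'E'
import cv2
a=cv2.imread("pics/top0.png")[222:246,318:350];b=cv2.imread("pics/scene0.png")[130:154,236:268]
cv2.imwrite("pics/c3.png",cv2.resize(cv2.hconcat([a,b]),None,fx=12,fy=12,interpolation=cv2.INTER_NEAREST))
E
```

```text
(no output)
```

View pics/c3.png

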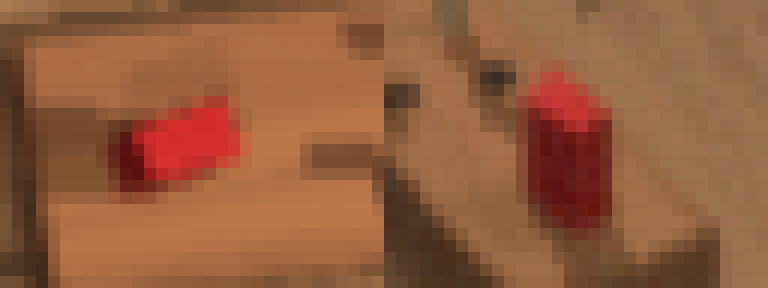

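The crop shows the grip's bright top face centred at top-view pixel (333.3,233.1), with its long side tilted about 18°. That puts the pin axis near (471,-270.5) with the grip turned about 18°, and the block's geometry independently gives (471,-269).

```bash
cat >> h.py <<'E'
def mv(x,y,z,yawdeg):
    s=r.sense();p=np.array(s['eef_pos']);w=s['tcp_rot'][2];D=np.array([x,y,z])-p
    dp=[D[0]*np.cos(w)+D[1]*np.sin(w),D[0]*np.sin(w)-D[1]*np.cos(w),-D[2]]
    t=(np.degrees(w)-yawdeg+180)%360-180
    print('t%.2f'%s['clock'],'pos',p.round(1),'yaw',np.degrees(w).round(1),'F',np.round(s['contact_force'],1),'-> dp',np.round(dp,1),'yaw',t.round(1))
def tri(name='top'):
    pass
E
python3 -c "
from h import *
print(onz('top',(333.3,233.1),90))
mv(471,-270.5,160,108);mv(471,-270.5,61,108)"
```

```text
[ 471.26343527 -270.86729687]
t0.10 pos [230.4 580.6 238.6] yaw 158.4 F [ 0. -0. -1.] -> dp [-537.5 -702.3   78.6] yaw 50.4
t0.10 pos [230.4 580.6 238.6] yaw 158.4 F [ 0. -0. -1.] -> dp [-537.5 -702.3  177.6] yaw 50.4
```

Request:
carry_out(targets=[{"dp":[-134,-176,0],"yaw":10},{"dp":[-134,-176,0],"yaw":10},{"dp":[-134,-176,0],"yaw":20},{"dp":[-269,-351,0],"yaw":25},{"dp":[-269,-351,0],"yaw":30},{"dp":[-403,-527,0],"yaw":35},{"dp":[-403,-527,0],"yaw":40},{"dp":[-403,-527,0],"yaw":45},{"dp":[-537,-702,0],"yaw":50},{"dp":[-537,-702,0],"yaw":50},{"dp":[-537,-702,0],"yaw":50},{"dp":[-537,-702,0],"yaw":50}], fingers=1)

```text
clock: 1.6
eef_pos: [434.4, -143.1, 239.3]
tcp_rot: [3.141, 0.0, 1.891]
contact_force: [1.1, 0.6, -0.1]
opening: 0.998
grasp_force: 0.0
```

```bash
python3 -c "
from h import *
mv(471,-270.5,130,108)"
```

```text
t1.60 pos [ 434.4 -143.1  239.3] yaw 108.3 F [ 1.1  0.6 -0.1] -> dp [-132.5   -5.3  109.3] yaw 0.3
```

Request:
carry_out(targets=[{"dp":[-66,-3,20],"yaw":0},{"dp":[-132,-5,60],"yaw":0},{"dp":[-132,-5,109],"yaw":0},{"dp":[-132,-5,109],"yaw":0},{"dp":[-132,-5,109],"yaw":0}])

```text
clock: 2.22
eef_pos: [471.3, -267.4, 131.1]
tcp_rot: [-3.142, -0.0, 1.891]
contact_force: [0.6, 0.2, 0.0]
opening: 0.999
grasp_force: 0.0
```

```bash
python3 -c "
from h import *
mv(471,-270.5,61,108)"
```

```text
t2.23 pos [ 471.3 -267.4  131.1] yaw 108.4 F [0.6 0.2 0. ] -> dp [-2.8 -1.2 70.1] yaw 0.4
```

Request:
carry_out(targets=[{"dp":[-2,-1,35],"yaw":0},{"dp":[-2,-1,60],"yaw":0},{"dp":[-2,-1,69],"yaw":0},{"dp":[-2,-1,69],"yaw":0},{"dp":[-2,-1,69],"yaw":0}])

```text
clock: 2.85
eef_pos: [471.8, -270.2, 62.9]
tcp_rot: [3.14, 0.002, 1.892]
contact_force: [-0.1, 0.8, 0.2]
opening: 0.997
grasp_force: 0.0
```

```bash
python3 - <<'E'
from h import *
mv(471,-270.5,61,108)
a=r.grab_frame("scene")[:, :, ::-1];cv2.imwrite("pics/s1.png",cv2.resize(a[90:190,200:320],None,fx=5,fy=5,interpolation=cv2.INTER_CUBIC))
E
```

```text
t2.85 pos [ 471.8 -270.2   62.9] yaw 108.4 F [-0.1  0.8  0.2] -> dp [-0.  -0.9  1.9] yaw 0.4
```

View pics/s1.png

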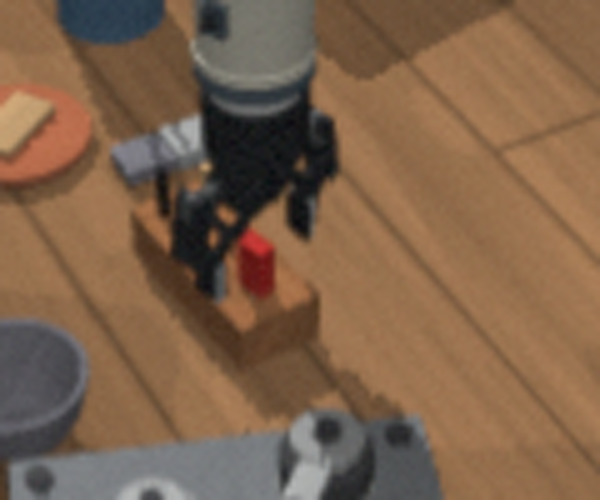

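The open fingertips are at (213,290) and (305,235) with the red grip centred between them at (257,263). I'm closing the fingers.

Request:
carry_out(targets=[{"dp":[0,-0.7,1.5],"yaw":0},{"dp":[0,-0.7,1.5],"yaw":0},{"dp":[0,-0.7,1.5],"yaw":0},{"dp":[0,-0.7,1.5],"yaw":0},{"dp":[0,-0.7,1.5],"yaw":0},{"dp":[0,-0.7,1.5],"yaw":0},{"dp":[0,-0.7,1.5],"yaw":0},{"dp":[0,-0.7,1.5],"yaw":0}], fingers=-1, grip_force=70)

```text
clock: 3.9
eef_pos: [470.3, -270.2, 59.9]
tcp_rot: [3.141, 0.0, 1.891]
contact_force: [0.7, 0.5, 2.8]
opening: 0.177
grasp_force: 68.1
```

```bash
python3 -c "
from h import *
mv(471,-270.5,200,108)"
```

```text
t3.90 pos [ 470.3 -270.2   59.9] yaw 108.4 F [0.7 0.5 2.8] -> dp [  -0.5    0.5 -140.1] yaw 0.4
```

Request:
carry_out(targets=[{"dp":[0,0,-20],"yaw":0},{"dp":[0,0,-50],"yaw":0},{"dp":[0,0,-90],"yaw":0},{"dp":[0,0,-140],"yaw":0},{"dp":[0,0,-140],"yaw":0},{"dp":[0,0,-140],"yaw":0},{"dp":[0,0,-140],"yaw":0}])

```text
clock: 4.78
eef_pos: [469.2, -269.6, 198.2]
tcp_rot: [-3.14, -0.002, 1.891]
contact_force: [-0.2, 0.3, -0.8]
opening: 0.178
grasp_force: 69.9
```

```bash
python3 -c "
from h import *
mv(629,32.3,195,62)"
```

```text
t4.78 pos [ 469.2 -269.6  198.2] yaw 108.4 F [-0.2  0.3 -0.8] -> dp [236.2 246.7   3.2] yaw 46.4
```

Request:
carry_out(targets=[{"dp":[30,31,0],"yaw":6},{"dp":[70,73,0],"yaw":14},{"dp":[110,115,0],"yaw":22},{"dp":[150,156,0],"yaw":30},{"dp":[190,198,0],"yaw":38},{"dp":[220,230,2],"yaw":44},{"dp":[236,246.5,3],"yaw":46},{"dp":[236,246.5,3],"yaw":46},{"dp":[236,246.5,3],"yaw":46},{"dp":[236,246.5,3],"yaw":46},{"dp":[236,246.5,3],"yaw":46}])

```text
clock: 6.15
eef_pos: [629.6, 30.6, 196.9]
tcp_rot: [3.142, 0.0, 1.087]
contact_force: [-0.8, 0.2, -0.1]
opening: 0.18
grasp_force: 69.9
```

```bash
python3 - <<'E'
from h import *
mv(629,32.3,176,62)
a=r.grab_frame("scene")[:, :, ::-1];b=r.grab_frame("top")[:, :, ::-1]
P=(629,32.3,126);print(proj('scene',P),proj('scene',(629,32.3,149)),proj('top',P))
cv2.imwrite("pics/s2.png",cv2.hconcat([cv2.resize(a[140:240,220:300],None,fx=5,fy=5,interpolation=cv2.INTER_CUBIC),cv2.resize(b[130:230,190:270],None,fx=5,fy=5,interpolation=cv2.INTER_CUBIC)]))
E
```

```text
t6.15 pos [629.6  30.6 196.9] yaw 62.3 F [-0.8  0.2 -0.1] -> dp [ 1.2 -1.3 20.9] yaw 0.3
[251.19140877 207.8303046 ] [251.07575868 203.07821061] [233.92247744 182.59726403]
```

View pics/s2.png

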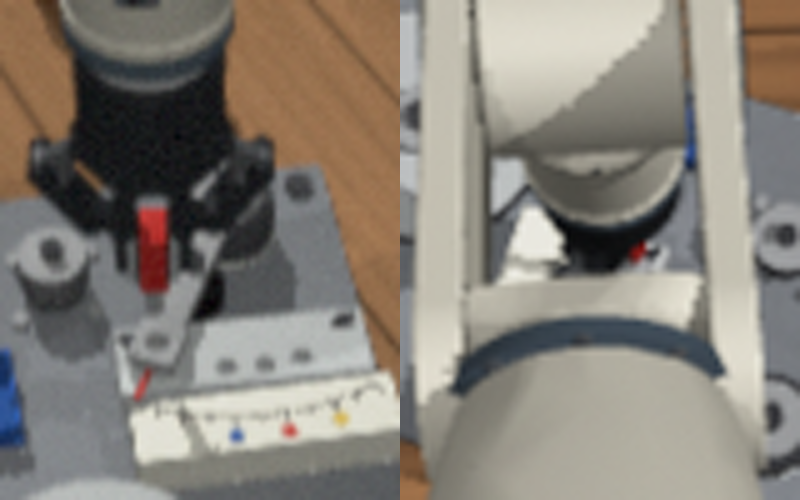

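In the scene half, the grip hangs at column 152 directly above the eye (157,343). The arm hides the eye in the top half. I'm lowering the pin.

Request:
carry_out(targets=[{"dp":[0.4,-0.4,8],"yaw":0},{"dp":[0.4,-0.4,17],"yaw":0},{"dp":[0.4,-0.4,20],"yaw":0},{"dp":[0.4,-0.4,20],"yaw":0},{"dp":[0.4,-0.4,20],"yaw":0}])

```text
clock: 6.88
eef_pos: [629.8, 32.0, 176.9]
tcp_rot: [3.141, -0.0, 1.088]
contact_force: [0.4, -0.1, -0.3]
opening: 0.174
grasp_force: 69.9
```

```bash
python3 - <<'E'
from h import *
mv(629,32.3,163,62)
a=r.grab_frame("scene")[:, :, ::-1]
cv2.imwrite("pics/s3.png",cv2.resize(a[175:225,220:285],None,fx=12,fy=12,interpolation=cv2.INTER_CUBIC))
s=r.sense()['eef_pos']
print(proj('scene',(629,32.3,126)),proj('scene',(s[0],s[1],s[2]-46)),proj('scene',(s[0],s[1],s[2]-15)))
E
```

```text
t6.88 pos [629.8  32.  176.9] yaw 62.4 F [ 0.4 -0.1 -0.3] -> dp [-0.1 -0.8 13.9] yaw 0.4
[251.19140877 207.8303046 ] [250.87324347 206.84732448] [250.70811715 200.35266189]
```

View pics/s3.png

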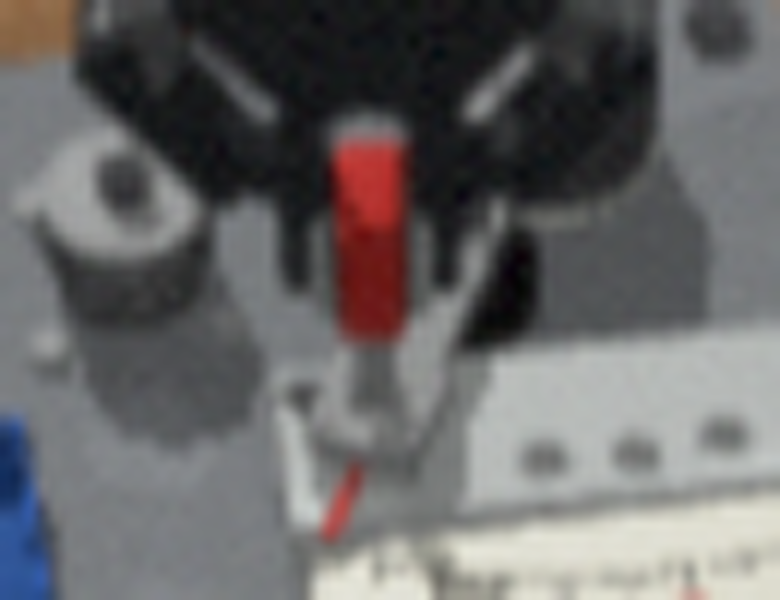

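The shank now shows at columns 352–395, with its foot near (373,400), i.e. pixel (251.0,208.3), right over the eye. I'm inserting it in small steps.

Request:
carry_out(targets=[{"dp":[-0.1,-0.4,3],"yaw":0},{"dp":[-0.1,-0.4,5],"yaw":0},{"dp":[-0.1,-0.4,7],"yaw":0},{"dp":[-0.1,-0.4,8],"yaw":0},{"dp":[-0.1,-0.4,8],"yaw":0}])

```text
clock: 7.55
eef_pos: [629.7, 32.1, 170.7]
tcp_rot: [3.14, -0.001, 1.088]
contact_force: [-4.3, 0.1, 15.3]
opening: 0.18
grasp_force: 72.4
```

```bash
python3 -c "
from h import *
mv(629,32.3,163,62)"
```

```text
t7.55 pos [629.7  32.1 170.7] yaw 62.4 F [-4.3  0.1 15.3] -> dp [-0.2 -0.7  7.7] yaw 0.4
```

Request:
carry_out(targets=[{"dp":[-0.3,-0.7,-2],"yaw":0},{"dp":[-0.7,-1.3,-2],"yaw":0},{"dp":[-0.7,-1.3,-1],"yaw":0},{"dp":[-0.7,-1.3,0],"yaw":0},{"dp":[-0.7,-1.3,0],"yaw":0}])

```text
clock: 8.18
eef_pos: [629.1, 32.2, 170.8]
tcp_rot: [3.139, -0.002, 1.088]
contact_force: [-1.5, 0.3, 15.7]
opening: 0.175
grasp_force: 72.6
```

```bash
python3 -c "
from h import *
mv(628,32.3,163,62)"
```

```text
t8.18 pos [629.1  32.2 170.8] yaw 62.4 F [-1.5  0.3 15.7] -> dp [-0.4 -1.   7.8] yaw 0.4
```

Request:
carry_out(targets=[{"dp":[-0.2,-0.5,-2.2],"yaw":0},{"dp":[-0.6,-1.2,-2.2],"yaw":0},{"dp":[-0.6,-1.2,-1],"yaw":0},{"dp":[-0.6,-1.2,0],"yaw":0},{"dp":[-0.6,-1.2,0],"yaw":0}])

```text
clock: 8.8
eef_pos: [627.7, 32.1, 171.0]
tcp_rot: [3.139, -0.002, 1.088]
contact_force: [-2.5, -1.4, 19.9]
opening: 0.181
grasp_force: 73.2
```

```bash
python3 -c "
from h import *
mv(628,32.3,163,62);print(r.sense()['wrist_torque'])"
```

```text
t8.80 pos [627.7  32.1 171. ] yaw 62.4 F [-2.5 -1.4 19.9] -> dp [0.3 0.2 8. ] yaw 0.4
[-0.09758156  0.5829648   0.03569764]
```

Request:
carry_out(targets=[{"dp":[0.3,0.3,-1.5],"yaw":0},{"dp":[0.8,0.3,-1.5],"yaw":0},{"dp":[1.4,0.3,-1.5],"yaw":0},{"dp":[2,0.3,-1.5],"yaw":0},{"dp":[2,0.3,-1.5],"yaw":0}])

```text
clock: 9.43
eef_pos: [627.7, 32.7, 171.3]
tcp_rot: [3.14, 0.001, 1.089]
contact_force: [-3.8, -5.2, 12.7]
opening: 0.178
grasp_force: 71.7
```

```bash
python3 -c "
from h import *
mv(628,32.3,163,62);print(r.sense()['wrist_torque'])"
```

```text
t9.43 pos [627.7  32.7 171.3] yaw 62.4 F [-3.8 -5.2 12.7] -> dp [-0.2  0.4  8.3] yaw 0.4
[-1.11060353  0.64349162  0.01768746]
```

Request:
carry_out(targets=[{"dp":[-1.5,0,0.3],"yaw":0},{"dp":[-2.5,0,0.3],"yaw":0},{"dp":[-3.2,0,0.3],"yaw":0},{"dp":[-3.8,0,0.3],"yaw":0},{"dp":[-3.8,0,0.3],"yaw":0}])

```text
clock: 10.05
eef_pos: [627.4, 31.5, 171.5]
tcp_rot: [3.139, -0.004, 1.088]
contact_force: [1.4, 5.6, 12.0]
opening: 0.174
grasp_force: 71.7
```

```bash
python3 -c "
from h import *
mv(628,32.3,163,62);print(r.sense()['wrist_torque'])"
```

```text
t10.05 pos [627.4  31.5 171.5] yaw 62.3 F [ 1.4  5.6 12. ] -> dp [1.  0.2 8.5] yaw 0.3
[ 1.05108036 -0.1928836   0.06510131]
```

Request:
carry_out(targets=[{"dp":[1.5,1,-4],"yaw":0},{"dp":[3.4,1,-4.5],"yaw":0},{"dp":[3.4,1,-4.5],"yaw":0},{"dp":[3.4,1,-4.5],"yaw":0}])

```text
clock: 10.55
eef_pos: [628.0, 32.8, 174.0]
tcp_rot: [-3.141, 0.001, 1.088]
contact_force: [-0.4, -0.4, -1.6]
opening: 0.181
grasp_force: 70.0
```

```bash
python3 - <<'E'
from h import *
mv(628,32.3,163,62)
fr=[r.grab_frame("scene") for _ in range(3)];f=np.mean(fr,0)
cv2.imwrite("pics/s4raw.png",fr[0][:,:,::-1])
s=r.sense();p=s['eef_pos'];w=s['tcp_rot'][2];tx=np.array([np.cos(w),np.sin(w)]);ty=np.array([tx[1],-tx[0]])
red=f[...,0]-np.maximum(f[...,1],f[...,2])
print('red cols 245-256 rows 184-212');print(red[184:212,245:257].astype(int))
print('lum');print(f.mean(2)[198:216,244:258].astype(int))
for nm,z in(('bot',-14.9),('top',30.1)):
  for a,b in((13,8),(13,-8),(-13,8),(-13,-8)):
    q=p[:2]+a*tx+b*ty;print(nm,a,b,proj('scene',(*q,p[2]+z)).round(2))
print('tip',proj('scene',(*p[:2],p[2]-45.9)).round(2))
cv2.imwrite("pics/s4.png",cv2.resize(f[180:220,225:278,::-1].astype(np.uint8),None,fx=15,fy=15,interpolation=cv2.INTER_CUBIC))
E
```

```text
t10.55 pos [628.   32.8 174. ] yaw 62.4 F [-0.4 -0.4 -1.6] -> dp [-0.5  0.3 11. ] yaw 0.4
red cols 245-256 rows 184-212
[[ -1   0  -5  -3  -4  -3  -3  -4  -5  -2  -3  -3]
 [ -1  -2  -3  -5  -2  -2  -3  -4  -3  -2  -2  -3]
 [ -3  -6  -2  -1   8   9  10  10   9   0  -3  -4]
 [ -5  -2  -3  11  61  66  68  66  62  19   1  -4]
 [ -5  -1   0  34 118 125 124 123 119  49   3  -2]
 [ -3  -2  -1  45 123 132 131 131 127  53   4  -1]
 [ -2  -1   0  40 112 129 131 130 125  53   8  -3]
 [ -3  -2  -2  31  93 126 130 132 126  51   3  -5]
 [ -4  -5  -1  29  88 115 128 129 124  50   6  -3]
 [  0  -2  -1  26  87 100 121 123 117  45   2  -3]
 [ -1  -1  -1  18  82  92 103 102 100  35   0  -3]
 [ -1  -2  -1  17  74  82  85  85  80  26  -2  -2]
 [ -4  -2  -1  14  72  85  82  84  81  26   0  -2]
 [ -3  -3  -1  12  72  83  83  84  79  31   0  -2]
 [ -2  -2  -2  10  73  84  84  83  81  31   0  -3]
 [ -6  -3  -2   7  69  81  84  81  82  31   0  -1]
 [ -5  -4  -2   8  71  82  84  84  81  32   0  -1]
 [ -6  -4  -3   6  67  81  82  80  79  31   1  -1]
 [ -6  -7  -5   2  57  77  80  81  73  29   0  -1]
 [ -6  -5  
[... 1043 characters left out ...]
 [ 97  82 131 146 141 104  93  95  89  94 125 144 118 108]
 [147 111 141 141 145 119 116 113 100  92 104 133 103 111]
 [178 137 134 130 145 141 141 121 111 102 101 113 103 119]
 [179 129 107 118 128 134 142 127 112 108  97  97 111 122]
 [177 142 105  95  95 102 112 120 106 103  93  99 119 121]
 [180 168 124 103  96  87  92  94  92  91  87 110 120 121]
 [181 181 135 119 108  79 101 100 100  92  90 117 121 124]
 [181 183 137 122 107  87 119 118 115 107 105 120 122 122]]
bot 13 8 [248.55 204.56]
bot 13 -8 [254.19 204.51]
bot -13 8 [248.59 197.36]
bot -13 -8 [254.14 197.3 ]
top 13 8 [248.22 194.65]
top 13 -8 [254.07 194.59]
top -13 8 [248.26 187.35]
top -13 -8 [254.01 187.29]
tip [251.52 207.37]
```

View pics/s4.png

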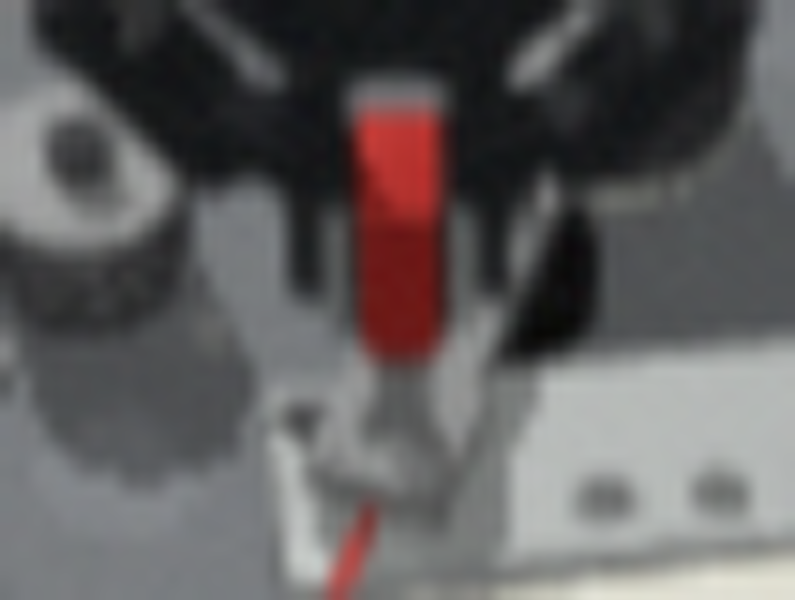

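The shank foot is at about (400,440). It sits up-image and slightly right of the boss centre at about (388,450). The grip edges give the same answer: the pin is about 3 mm short along tool x. I'm correcting for that.

Request:
carry_out(targets=[{"dp":[1.5,0.6,0],"yaw":0},{"dp":[3.3,1.3,0],"yaw":0},{"dp":[3.3,1.3,1],"yaw":0},{"dp":[3.3,1.3,2],"yaw":0},{"dp":[3.3,1.3,3],"yaw":0},{"dp":[3.3,1.3,4],"yaw":0},{"dp":[3.3,1.3,4],"yaw":0}])

```text
clock: 11.58
eef_pos: [630.9, 35.2, 170.4]
tcp_rot: [-3.141, 0.0, 1.088]
contact_force: [-0.3, 0.4, -0.7]
opening: 0.181
grasp_force: 70.0
```

```bash
python3 -c "
from h import *
mv(628,32.3,163,62)"
```

```text
t11.57 pos [630.9  35.2 170.4] yaw 62.4 F [-0.3  0.4 -0.7] -> dp [-3.9 -1.2  7.4] yaw 0.4
```

Request:
carry_out(targets=[{"dp":[0,0,1.5],"yaw":0},{"dp":[0,0,3],"yaw":0},{"dp":[0,0,4.5],"yaw":0},{"dp":[0,0,5.5],"yaw":0},{"dp":[0,0,6],"yaw":0},{"dp":[0,0,6],"yaw":0}])

```text
clock: 12.32
eef_pos: [630.9, 35.2, 164.4]
tcp_rot: [-3.141, 0.0, 1.088]
contact_force: [-0.3, -0.9, -0.7]
opening: 0.182
grasp_force: 70.0
```

```bash
python3 -c "
from h import *
mv(628,32.3,163,62)"
```

```text
t12.32 pos [630.9  35.2 164.4] yaw 62.4 F [-0.3 -0.9 -0.7] -> dp [-3.9 -1.2  1.4] yaw 0.4
```

```bash
cat >> h.py <<'E'
C=np.array([535.4,-53.0])
def arc(a0,a1,n,rest=42.7):
    w=r.sense()['tcp_rot'][2];f=lambda a:C+130*np.array([np.cos(np.radians(rest+a)),np.sin(np.radians(rest+a))])
    for a in np.linspace(a0,a1,n+1)[1:]:
        D=f(a)-f(a0);print('%.1f'%a,np.round([D@[np.cos(w),np.sin(w)],D@[np.sin(w),-np.cos(w)]],1))
def where():
    s=r.sense();D=s['eef_pos'][:2]-C;a=np.arctan2(D[1],D[0]);F=s['contact_force']
    print('t%.2f'%s['clock'],s['eef_pos'].round(1),'rad %.1f ang %.2f'%(np.hypot(*D),np.degrees(a)-42.7),'Frad %.1f Ftan %.1f Fz %.1f'%(F[0]*np.cos(a)+F[1]*np.sin(a),-F[0]*np.sin(a)+F[1]*np.cos(a),F[2]),'grip',s['grasp_force'].round(0))
E
python3 -c "
from h import *
arc(0,13,10)"
```

```text
1.3 [ 1.  -2.8]
2.6 [ 1.9 -5.6]
3.9 [ 2.7 -8.4]
5.2 [  3.5 -11.3]
6.5 [  4.2 -14.1]
7.8 [  4.8 -17. ]
9.1 [  5.4 -19.9]
10.4 [  5.9 -22.8]
11.7 [  6.3 -25.7]
13.0 [  6.7 -28.7]
```

Request:
carry_out(targets=[{"dp":[1,-2.8,0.5],"yaw":0},{"dp":[1.9,-5.6,1],"yaw":0},{"dp":[2.7,-8.4,1.5],"yaw":0},{"dp":[3.5,-11.3,1.5],"yaw":0},{"dp":[4.2,-14.1,1.5],"yaw":0},{"dp":[4.8,-17,1.5],"yaw":0},{"dp":[5.4,-19.9,1.5],"yaw":0},{"dp":[5.9,-22.8,1.5],"yaw":0},{"dp":[6.3,-25.7,1.5],"yaw":0},{"dp":[6.7,-28.7,1.5],"yaw":0},{"dp":[6.7,-28.7,1.5],"yaw":0},{"dp":[6.7,-28.7,1.5],"yaw":0}])

```text
clock: 13.82
eef_pos: [609.0, 53.8, 163.3]
tcp_rot: [3.14, 0.001, 1.089]
contact_force: [1.6, -6.8, 0.4]
opening: 0.177
grasp_force: 70.1
```

```bash
python3 -c "
from h import *
where();arc(13,30,12)"
```

```text
Traceback (most recent call last):
  File "h.py", line 30, in where
    print('t%.2f'%s['clock'],s['eef_pos'].round(1),'rad %.1f ang %.2f'%(np.hypot(*D),np.degrees(a)-42.7),'Frad %.1f Ftan %.1f Fz %.1f'%(F[0]*np.cos(a)+F[1]*np.sin(a),-F[0]*np.sin(a)+F[1]*np.cos(a),F[2]),'grip',s['grasp_force'].round(0))
                                                                                                                                                                                                                  ^^^^^^^^^^^^^^^^^^^^^^
AttributeError: 'float' object has no attribute 'round'
```

```bash
sed -i "s/s\['grasp_force'\].round(0)/s['grasp_force']/" h.py; python3 -c "
from h import *
where();arc(13,30,12)"
```

```text
t13.82 [609.   53.8 163.3] rad 129.7 ang 12.72 Frad -4.6 Ftan -5.2 Fz 0.4 grip 70.09338140487671
14.4 [ 0.3 -3.2]
15.8 [ 0.6 -6.4]
17.2 [ 0.8 -9.6]
18.7 [  0.9 -12.8]
20.1 [  0.9 -16. ]
21.5 [  0.8 -19.3]
22.9 [  0.7 -22.5]
24.3 [  0.5 -25.7]
25.8 [  0.2 -28.9]
27.2 [ -0.2 -32.1]
28.6 [ -0.7 -35.2]
30.0 [ -1.2 -38.4]
```

Request:
carry_out(targets=[{"dp":[-0.1,-3.2,0],"yaw":0},{"dp":[0,-6.4,0],"yaw":0},{"dp":[0,-9.6,0],"yaw":0},{"dp":[0,-12.8,0],"yaw":0},{"dp":[0,-16,0],"yaw":0},{"dp":[-0.1,-19.3,0],"yaw":0},{"dp":[-0.3,-22.5,0],"yaw":0},{"dp":[-0.5,-25.7,0],"yaw":0},{"dp":[-0.8,-28.9,0],"yaw":0},{"dp":[-1.2,-32.1,0],"yaw":0},{"dp":[-1.7,-35.2,0],"yaw":0},{"dp":[-1.7,-35.2,0],"yaw":0}])

```text
clock: 15.32
eef_pos: [578.1, 69.0, 163.5]
tcp_rot: [3.138, -0.001, 1.089]
contact_force: [5.4, -5.7, -2.3]
opening: 0.179
grasp_force: 69.6
```

```bash
cat >> h.py <<'E'
def pointer():
    f=r.grab_frame("scene");cv2.imwrite("pics/p.png",f[:,:,::-1]);g=f.astype(int);m=(g[...,0]-np.maximum(g[...,1],g[...,2]))>45
    n,l,st,ce=cv2.connectedComponentsWithStats(m.astype(np.uint8))
    for i in range(1,n):
        if 225<ce[i][0]<300 and 195<ce[i][1]<240:
            q=onz('scene',ce[i],115)-np.array([535.4,-56.6]);print('red',ce[i].round(1),st[i][4],'rad %.0f ang %.1f'%(np.hypot(*q),np.degrees(np.arctan2(q[1],q[0]))-43.23))
E
python3 -c "
from h import *
where();pointer()"
```

```text
t15.32 [578.1  69.  163.5] rad 129.3 ang 28.02 Frad -3.6 Ftan -7.0 Fz -2.3 grip 69.62563991546631
red [273.1 199.7] 89 rad 88 ang 35.4
red [273.4 218.8] 8 rad 156 ang 27.4
red [277.5 225.5] 4 rad 181 ang 29.8
```

Request:
carry_out(targets=[{"dp":[-0.5,-1.5,0],"yaw":0},{"dp":[-0.9,-3,0],"yaw":0},{"dp":[-1.2,-4.2,0],"yaw":0},{"dp":[-1.4,-5.4,0],"yaw":0},{"dp":[-1.4,-5.4,0],"yaw":0},{"dp":[-1.4,-5.4,0],"yaw":0}])

```text
clock: 16.12
eef_pos: [573.1, 70.5, 163.5]
tcp_rot: [3.138, -0.002, 1.089]
contact_force: [5.5, -5.2, -3.2]
opening: 0.181
grasp_force: 69.5
```

```bash
python3 -c "
from h import *
where();pointer()"
```

```text
t16.12 [573.1  70.5 163.5] rad 129.2 ang 30.31 Frad -3.4 Ftan -6.8 Fz -3.2 grip 69.50904250144958
red [275.1 198.8] 86 rad 87 ang 39.9
red [275.4 218.7] 9 rad 157 ang 29.6
red [277.5 225.5] 4 rad 181 ang 29.8
```

Request:
carry_out(targets=[{"dp":[-0.4,0,1.5],"yaw":0},{"dp":[-0.4,0,3],"yaw":0},{"dp":[-0.4,0,4.5],"yaw":0},{"dp":[-0.4,0,5.5],"yaw":0},{"dp":[-0.4,0,6],"yaw":0},{"dp":[-0.4,0,6],"yaw":0}])

```text
clock: 16.92
eef_pos: [573.9, 70.5, 158.4]
tcp_rot: [3.136, -0.003, 1.088]
contact_force: [5.4, -4.0, 0.9]
opening: 0.18
grasp_force: 70.5
```

```bash
python3 -c "
from h import *
where()"
```

```text
t16.93 [573.9  70.5 158.4] rad 129.3 ang 29.99 Frad -2.2 Ftan -6.4 Fz 0.9 grip 70.45260071754456
```

Request:
carry_out(targets=[{"dp":[0,0,0.5],"yaw":0},{"dp":[0,0,1],"yaw":0},{"dp":[0,0,1],"yaw":0},{"dp":[0,0,1],"yaw":0}])

```text
clock: 17.42
eef_pos: [573.9, 70.5, 157.4]
tcp_rot: [3.136, -0.003, 1.088]
contact_force: [5.5, -2.5, 3.0]
opening: 0.178
grasp_force: 70.5
```

```bash
python3 -c "
from h import *
where()"
```

```text
t17.43 [573.9  70.5 157.4] rad 129.3 ang 29.99 Frad -0.8 Ftan -6.0 Fz 3.0 grip 70.48932194709778
```

Request:
carry_out(targets=[{"dp":[0,0,0.5],"yaw":0},{"dp":[0,0,1],"yaw":0},{"dp":[0,0,1],"yaw":0},{"dp":[0,0,1],"yaw":0}])

```text
clock: 17.92
eef_pos: [574.0, 70.5, 156.7]
tcp_rot: [3.136, -0.003, 1.088]
contact_force: [5.3, -2.9, 5.1]
opening: 0.181
grasp_force: 71.1
```

```bash
python3 -c "
from h import *
where()"
```

```text
t17.93 [574.   70.5 156.7] rad 129.4 ang 29.95 Frad -1.2 Ftan -5.9 Fz 5.1 grip 71.05367660522461
```

Request:
carry_out(targets=[{"dp":[0.1,0.4,0],"yaw":0},{"dp":[0.15,0.8,0],"yaw":0},{"dp":[0.2,1.2,0],"yaw":0},{"dp":[0.3,1.6,0],"yaw":0},{"dp":[0.35,2,0],"yaw":0},{"dp":[0.35,2,0],"yaw":0}])

```text
clock: 18.68
eef_pos: [575.8, 69.9, 156.4]
tcp_rot: [3.136, -0.003, 1.088]
contact_force: [5.6, -3.3, 3.4]
opening: 0.179
grasp_force: 70.3
```

```bash
python3 -c "
from h import *
where()"
```

```text
t18.68 [575.8  69.9 156.4] rad 129.3 ang 29.10 Frad -1.4 Ftan -6.3 Fz 3.4 grip 70.30701756477356
```

Request:
carry_out(targets=[{"dp":[0.1,0.4,0.3],"yaw":0},{"dp":[0.15,0.8,0.3],"yaw":0},{"dp":[0.2,1.1,0.5],"yaw":0},{"dp":[0.2,1.1,0.5],"yaw":0}])

```text
clock: 19.18
eef_pos: [576.8, 69.5, 155.9]
tcp_rot: [3.136, -0.003, 1.088]
contact_force: [6.7, -2.5, 2.9]
opening: 0.181
grasp_force: 70.3
```

```bash
python3 -c "
from h import *
where()"
```

```text
t19.18 [576.8  69.5 155.9] rad 129.3 ang 28.64 Frad -0.3 Ftan -7.2 Fz 2.9 grip 70.30587673187256
```

Request:
carry_out(targets=[{"dp":[0,0.1,0.5],"yaw":0},{"dp":[0,0.2,1],"yaw":0},{"dp":[0,0.2,1.5],"yaw":0},{"dp":[0,0.2,1.5],"yaw":0}])

```text
clock: 19.68
eef_pos: [577.0, 69.4, 154.4]
tcp_rot: [3.136, -0.003, 1.088]
contact_force: [6.3, -3.1, 2.4]
opening: 0.178
grasp_force: 70.3
```

```bash
python3 -c "
from h import *
where()"
```

```text
t19.68 [577.   69.4 154.4] rad 129.3 ang 28.55 Frad -0.9 Ftan -7.0 Fz 2.4 grip 70.30821561813354
```

It's in the hole: 2.4 mm below the plate face with almost no load. I'm pushing it on gently.

Request:
carry_out(targets=[{"dp":[0,0,1],"yaw":0},{"dp":[0,0,2],"yaw":0},{"dp":[0,0,3.5],"yaw":0},{"dp":[0,0,5],"yaw":0},{"dp":[0,0,6],"yaw":0},{"dp":[0,0,6],"yaw":0}])

```text
clock: 20.42
eef_pos: [576.9, 69.4, 148.2]
tcp_rot: [3.136, -0.003, 1.088]
contact_force: [5.5, -3.3, 0.9]
opening: 0.177
grasp_force: 70.3
```

```bash
python3 -c "
from h import *
where()"
```

```text
t20.43 [576.9  69.4 148.2] rad 129.3 ang 28.57 Frad -1.4 Ftan -6.3 Fz 0.9 grip 70.32302498817444
```

Request:
carry_out(targets=[{"dp":[0,0,1.5],"yaw":0},{"dp":[0,0,3],"yaw":0},{"dp":[0,0,4.5],"yaw":0},{"dp":[0,0,5.5],"yaw":0},{"dp":[0,0,6.3],"yaw":0},{"dp":[0,0,6.3],"yaw":0}])

```text
clock: 21.18
eef_pos: [577.0, 69.4, 142.0]
tcp_rot: [3.136, -0.003, 1.088]
contact_force: [5.0, -3.4, 2.1]
opening: 0.177
grasp_force: 70.4
```

```bash
python3 -c "
from h import *
where()"
```

```text
t21.18 [577.   69.4 142. ] rad 129.3 ang 28.55 Frad -1.6 Ftan -5.8 Fz 2.1 grip 70.427166223526
```

Now the last millimetre, going until the force rises.

Request:
carry_out(targets=[{"dp":[0,0,0.5],"yaw":0},{"dp":[0,0,1],"yaw":0},{"dp":[0,0,1.5],"yaw":0},{"dp":[0,0,1.5],"yaw":0},{"dp":[0,0,1.5],"yaw":0}])

```text
clock: 21.8
eef_pos: [577.2, 69.4, 140.9]
tcp_rot: [3.136, -0.003, 1.088]
contact_force: [5.5, -3.3, 5.3]
opening: 0.176
grasp_force: 71.0
```

```bash
python3 -c "
from h import *
where()"
```

```text
t21.80 [577.2  69.4 140.9] rad 129.3 ang 28.43 Frad -1.4 Ftan -6.2 Fz 5.3 grip 70.96423387527466
```

Request:
carry_out(targets=[{"dp":[0,0,0.5],"yaw":0},{"dp":[0,0,0.8],"yaw":0},{"dp":[0,0,0.8],"yaw":0}])

```text
clock: 22.18
eef_pos: [577.5, 69.3, 140.8]
tcp_rot: [3.135, -0.004, 1.088]
contact_force: [4.1, -3.4, 11.3]
opening: 0.178
grasp_force: 71.8
```

```bash
python3 -c "
from h import *
where()"
```

```text
t22.18 [577.5  69.3 140.8] rad 129.4 ang 28.32 Frad -1.9 Ftan -5.0 Fz 11.3 grip 71.78039073944092
```

It's seated: the height holds at 140.8 while the force rises. I'll ease the spring load onto the hole and relieve the downward press before letting go.

Request:
carry_out(targets=[{"dp":[0,0.2,-0.5],"yaw":0},{"dp":[0.05,0.4,-1],"yaw":0},{"dp":[0.1,0.6,-1],"yaw":0},{"dp":[0.1,0.8,-1],"yaw":0},{"dp":[0.15,1,-1],"yaw":0},{"dp":[0.15,1,-1],"yaw":0}])

```text
clock: 22.92
eef_pos: [577.5, 69.2, 140.9]
tcp_rot: [3.137, -0.003, 1.088]
contact_force: [4.6, -3.1, 5.6]
opening: 0.179
grasp_force: 71.0
```

```bash
python3 -c "
from h import *
where()"
```

```text
t22.93 [577.5  69.2 140.9] rad 129.3 ang 28.28 Frad -1.4 Ftan -5.4 Fz 5.6 grip 70.95121622085571
```

Request:
carry_out(targets=[{"dp":[0.1,0.5,0],"yaw":0},{"dp":[0.2,1,0],"yaw":0},{"dp":[0.2,1.2,0],"yaw":0},{"dp":[0.2,1.2,0],"yaw":0}])

```text
clock: 23.42
eef_pos: [577.7, 69.2, 140.8]
tcp_rot: [3.139, -0.003, 1.088]
contact_force: [1.1, -0.1, 8.6]
opening: 0.178
grasp_force: 71.4
```

```bash
python3 -c "
from h import *
where()"
```

```text
t23.43 [577.7  69.2 140.8] rad 129.3 ang 28.19 Frad 0.2 Ftan -1.1 Fz 8.6 grip 71.35828614234924
```

Request:
carry_out(targets=[{"dp":[0,0,-0.5],"yaw":0},{"dp":[0,0,-0.5],"yaw":0},{"dp":[0,0,-0.5],"yaw":0},{"dp":[0,0,-0.5],"yaw":0},{"dp":[0,0,-0.5],"yaw":0},{"dp":[0,0,-0.5],"yaw":0}], fingers=0.2, grip_force=20)

```text
clock: 24.18
eef_pos: [576.4, 68.5, 139.8]
tcp_rot: [-3.141, 0.0, 1.088]
contact_force: [-0.9, 0.1, 0.1]
opening: 0.6
grasp_force: 0.0
```

```bash
python3 -c "
from h import *
where();print(r.sense()['opening']);pointer()"
```

```text
t24.18 [576.4  68.5 139.8] rad 128.2 ang 28.67 Frad -0.2 Ftan 0.9 Fz 0.1 grip 0.0
0.5997278888952883
red [272.6 204.3] 88 rad 104 ang 31.4
red [273.3 218.5] 6 rad 155 ang 27.4
red [277.5 225.5] 4 rad 181 ang 29.8
```

The pin is released and the arm is holding. I'm retracting straight up, then clear to the side so the camera can see it.

Request:
carry_out(targets=[{"dp":[0,0,-10],"yaw":0},{"dp":[0,0,-30],"yaw":0},{"dp":[0,0,-65],"yaw":0},{"dp":[0,0,-110],"yaw":0},{"dp":[0,0,-160],"yaw":0},{"dp":[-40,0,-160],"yaw":0},{"dp":[-90,0,-160],"yaw":0},{"dp":[-140,0,-160],"yaw":0},{"dp":[-190,0,-160],"yaw":0},{"dp":[-220,0,-160],"yaw":0},{"dp":[-220,0,-160],"yaw":0},{"dp":[-220,0,-160],"yaw":0}])

```text
clock: 25.72
eef_pos: [474.7, -126.1, 300.4]
tcp_rot: [3.141, -0.001, 1.088]
contact_force: [0.2, 0.2, 0.2]
opening: 0.6
grasp_force: 0.0
```

```bash
python3 - <<'E'
from h import *
where();pointer()
a=cv2.imread("pics/p.png");cv2.imwrite("pics/end.png",cv2.resize(a[110:240,190:310],None,fx=4.6,fy=4.6,interpolation=cv2.INTER_CUBIC))
E
```

```text
t25.73 [ 474.7 -126.1  300.4] rad 95.0 ang -172.43 Frad -0.3 Ftan 0.0 Fz 0.2 grip 0.0
red [272.5 204.4] 91 rad 104 ang 31.2
red [273.3 218.5] 6 rad 155 ang 27.4
red [277.5 225.5] 4 rad 181 ang 29.8
```

View pics/end.png

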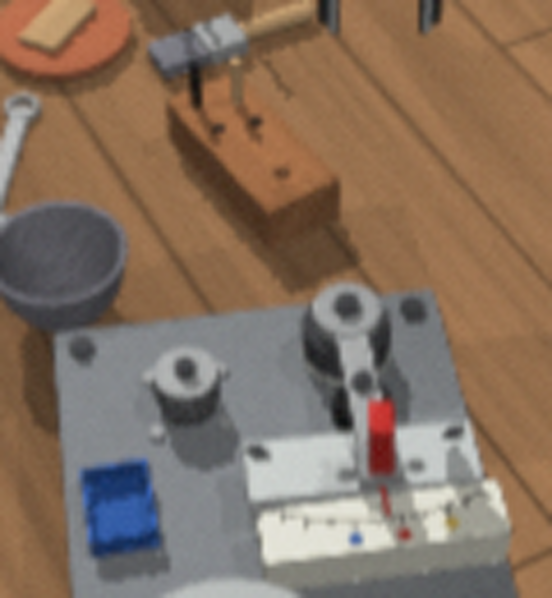

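The pin's red grip stands seated on the boss at (381,437), in the middle hole. The two outer holes are free at (347,473) and (415,463). The pointer ends at (385,510), close to the red dot at (404,533), and nothing else has moved.

```bash
python3 -c "
from rig import r
print(r.sign_off())"
```

```text
the job is handed in; nothing more can be done
None
```

The lock pin is fully home in the index hole for the red mark (30°), it holds the tensioner arm on its own, and the job is handed in at about 26 s. The hole sits a degree or two short of the dot, so the pointer rests just short of it; my first tries at the eye pressed on the boss top with up to 20 N before I found the mouth.

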